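# Rock the moulding angle gauge onto its mark with the handle rod

### The arm

A 6-joint arm with a two-finger parallel gripper is mounted at the origin on the work surface. World frame = base frame: x ahead of the robot, y to its left, z up, the work surface at z = 0. Lengths are in mm, angles in rad, forces in N, time in s.
With the tool pointing down it reaches from about 375 to 750 mm from the base axis. Payload 9 kg.
Tool frame: the origin (TCP) lies at the very end of the fingers, on their centre line; the grasp point (between the pads) lies 19 mm behind it; z points along the fingers, x is the direction in which the jaws open and shut, and the axes are right-handed (so a half turn about z gives the same grasp; the last joint's range is limited). The gripper opens to 85 mm and grips with 20 to 120 N. Pads are 22 mm wide; open, the fingers measure 114 mm over their backs; the gripper's body (76 mm by 85 mm) begins 54 mm behind the grasp point. The pads swing forward as they close: fully open they stand 13 mm farther back than shut.
Start: joints at [0.936, 0.104, 0.097, 1.564, 0, 1.353], TCP at [242.91, 548.663, 231.331] pointing down, gripper open.
Joint ranges: [-2.99, 2.99], [-0.84, 1.86], [-1.1, 1.16], [-1.84, 2.11], [-1.51, 1.56], [-3.14, 3.14]. Speed limits (rad/s): [2.22, 2.22, 2.57, 3.14, 3.14, 3.14].

### API

Orientations are given as a unit quaternion [x, y, z, w].
In Python, from rig import robot gives the robot as it stands.
- The arm moves only by the shell command python3 -m jog 'ROWS' [FORCE]. ROWS is JSON, a list that holds one entry, the list of rows, each a list of 5 numbers: the closure, from -1 (fully open) to 1 (shut), then the shift along the tool's x, y, z in m, then the turn about the tool's z in degrees. A call has 1 to 8 rows; each row shifts and turns the pose as measured when the row begins, along the tool's axes as they then stand; what a row does not reach is not made up. A row lasts 1/10 s, in which the tool goes at most 50 mm and 8.59 degrees, less where a joint would pass 70% of its speed; a pose out of reach is approached as far as the arm can. A call is refused whole if a number of a shift passes 0.05 or a number of a turn 8.59, either way. A call with a gripper value outside its range is refused whole. The fingers move at their own pace and stop on an object; FORCE is the grip in N (left out, the last holds). Time passes only in rows, so rows that do not move let the fingers close. It gives the time, the measured TCP pose, the force and the opening at its end, in the units of the state.
- robot.read_state(): the state, without advancing time (a new reading comes with each control period).
- robot.snapshot(name): name is "scene" or "top" or "wrist"; returns a dict with "img" (420x560x3 uint8, red, green, blue), "intrinsics" (3x3 intrinsics, pixels), "world_to_cam" (4x4, takes a point from world to camera coordinates); the wrist camera has in their place "tool_from_camera" (4x4, takes a point from camera to tool coordinates, whose origin is the TCP and whose axes are the tool frame's). Camera axes: x right, y up, looking along -z (the intrinsics and any distortion apply to the point x, -y, -z); pixel columns grow to the right and rows downward; lengths in mm; the calibration is good to about 2 mm. A picture is of the moment at which its call begins: read the wrist's pose just before it. There is no depth.
- robot.job_done(): hands the job in, once; it reports no verdict.
The state is a dict: "clock": time; "q": joint angles; "qd": joint speeds; "joint_efforts": joint torques, N m; "tool_pos": TCP position; "ee_rot": TCP orientation; "ft_force": force on the tool from outside, world axes, zero at the start; "moment": the same for the moment, N m; "finger_gap": finger opening in mm.
Only numpy, scipy, OpenCV 4.12 (cv2) and the standard library are available. Lean on these libraries where they do the work, as an engineer would, in place of code of your own. Each camera call takes 0.05 s, during which the arm holds its last target. There are 200 camera calls.

### The job

Take the handle rod out of its wooden block and push it down into the gauge's brass tube until it is fully home. Then, using the rod as a lever and without touching the gauge itself, rock the gauge on the moulding offcut until its swinging pointer settles on the small marker tab, and finish while still gripping the rod and holding the pointer there. Leave the other things on the bench where they are.

Things in the scene. Friction and masses are not known exactly. Their poses are not given: they have to be found in the camera images.
- rod_handle (a point): centre of the rod's turned wooden handle (cylinder 22 mm diameter, 55 mm long), 117.5 mm above the rod's tip. The loose rod weighs about 60 g; below the handle is a bare steel shaft 8 mm in diameter and 90 mm long with a slightly chamfered tip. z points from tip to handle. At the start it stands upright, with slight play, 25 mm deep in a hole of the holder
- rod_tip (a point): the lower end of the steel rod, on its axis; same axes as the rod, z points from tip to handle
- holder: fixed light wooden block 75 x 75 x 40 mm with one hole in the middle of its top (10.5 mm wide, 25 mm deep) in which the rod stands; origin at the centre of its underside
- stud: fixed dark wooden moulding offcut, 150 mm long in its x, 95 mm wide, 50 mm high, with a half-round crest along its x; origin at the centre of its underside, z up. It carries the gauge
- gauge: angle gauge rocking on the stud's crest: wooden foot 70 x 100 mm, upright white dial plate 104 mm wide, top 94 mm above the crest, brass tube on its -x side. Origin on the rocking axis (crest line, 50 mm above the bench); x along that axis towards the dial's face, z up. Turns about x, -0.15 to +0.6 rad; positive leans its top to its -y. A 1.5 N m/rad spring levels it when let go
- tube_mouth (a point): centre of the upper rim of the brass tube, 22 mm behind the rocking axis' origin (gauge x = -22 mm) and 90 mm above it; bore 10 mm in diameter, 45 mm deep, its top 10 mm flaring to 18 mm at the rim (28 mm outside). Axes of the gauge: z points up out of the tube
- tube_floor (a point): centre of the bottom of the tube's bore, 45 mm below the mouth: the rod's tip rests here when fully home
- pointer (a joint): swinging pointer: a damped steel pendulum on the dial's face, pivot 80 mm above the rocking axis, hangs plumb by gravity and settles in about a second. Value in rad relative to the dial: 0 when the gauge is level, and equal to the gauge's lean (positive as the gauge's top leans to its -y) once settled
- pointer_tip (a point): tip of the swinging pointer, 60 mm from its pivot
- marker (a joint): small brass marker tab (7 mm wide, 10 mm long) set along the dial's arc about the same pivot as the pointer; value in rad in the same sense as the pointer's: the pointer lies on it when both values are equal. Set between 0.2 and 0.4, differs each time; stiff, leave it as set
- marker_center (a point): middle of the upper edge of the marker tab, 60 mm from the pivot, where the pointer's tip lies when on the mark
- tape: roll of tape, 90 mm across, 45 mm high; bystander
- glue: closed jar, 52 mm across, 85 mm high; bystander
- calculator: pocket calculator 125 x 75 x 14 mm; bystander
- offcut: loose moulding offcut 160 x 45 x 24 mm; bystander
Mind the look-alikes: they are no part of the job. Of the things shaped like the part that bears rod_handle, the dark wooden one is meant.

How it is judged (in metres and radians):
On the way, in this order (a step that is already met when the one before it is completed fails the run):
1. the rod is fully home in the gauge's tube (distance between rod_tip and tube_floor below 0.007 m), for 0.2 s.
2. the gauge is rocked by the rod until the pointer is on the marker tab (distance between pointer_tip and marker_center below 0.0035 m and distance between rod_tip and tube_floor below 0.007 m), for 0.4 s.
At the end, for the whole second after the job is handed in: The gripper still grips the rod, the rod's tip is within 7 mm of the tube's floor, and the rod alone holds the gauge leaning so that the settled pointer's tip (slower than 0.2 rad/s) stays on the marker tab (within 3.5 mm of its middle) for the last second (all of step 2 and velocity of joint pointer between -0.2 and 0.2 rad/s and contact force between the fingers and rod above 1 N and contact force between rod and gauge above 0.3 N and contact force between each of the arm, the fingers and gauge below 0.5 N); the arm keeps its last pose, push and grip.
It fails at once if the gauge is touched by the arm or the fingers (contact force between any of the arm, the fingers and gauge above 2 N).
It fails at once if the marker tab is shifted out of its range (value of joint marker below 0.17 rad or value of joint marker above 0.43 rad).
It fails at once if a bystander is moved by more than 20 mm (distance of any of tape, glue, calculator, offcut from where it was at the start of the episode above 0.02 m).
It also fails if it takes over 56 s, if anything falls off the work surface, if the arm or the gripper's body presses on something with over 40 N, if the wrist force passes 120 N, or if a joint passes its speed limit or range.

## Working session

There is one attempt and no reset: what is moved stays moved. The work goes in short steps, Python scripts to look and compute and a shell command to move; the robot and the scene stay as the last step left them, time stands still between calls to the robot, and variables do not carry over. Pictures are saved under pics/ and viewed, about 8 in all and at most 12, crops included, and the job is handed in when it is done.

```bash
mkdir -p pics; ls
python3 - <<'E'
from rig import robot
import cv2,numpy as np,json
s=robot.read_state();print(s)
for n in("scene","top"):
    d=robot.snapshot(n);cv2.imwrite(f"pics/{n}0.png",d["img"][:,:,::-1])
    json.dump({"K":np.array(d["intrinsics"]).tolist(),"T":np.array(d["world_to_cam"]).tolist()},open(n+".json","w"));print(n,{k:np.array(v).round(3).tolist() for k,v in d.items() if k!="img"})
E
```

```text
pics
{'clock': 0.0, 'q': array([ 9.36280702e-01,  1.04669914e-01,  9.64544956e-02,  1.56392265e+00,
       -1.06726586e-05,  1.35310601e+00]), 'qd': array([ 0.00024931,  0.00073868,  0.00107826, -0.0008704 ,  0.00014894,
       -0.0010247 ]), 'joint_efforts': array([-2.12598745e-03, -5.56938958e+01,  5.03641069e+01,  1.73891173e-02,
       -4.43108520e-04, -4.79430042e-07]), 'tool_pos': array([242.69408981, 548.34594245, 230.53141556]), 'ee_rot': array([ 8.38110669e-01,  5.45499823e-01, -6.26157175e-04,  2.40883956e-04]), 'ft_force': array([ 0.0104533 , -0.24043822, -0.36219022]), 'moment': array([ 0.03493389, -0.02752745,  0.03232858]), 'finger_gap': 85.10672299155299}
scene {'intrinsics': [[395.111, 0.0, 280.597], [0.0, 395.111, 211.982], [0.0, 0.0, 1.0]], 'world_to_cam': [[-0.64, 0.768, -0.009, 360.945], [-0.538, -0.44, 0.718, 218.466], [0.548, 0.465, 0.696, -1421.922], [0.0, 0.0, 0.0, 1.0]]}
top {'intrinsics': [[384.017, 0.0, 273.494], [0.0, 384.017, 211.333], [0.0, 0.0, 1.0]], 'world_to_cam': [[0.019, -1.0, -0.02, -1.382], [0.998, 0.017, 0.062, -580.427], [-0.062, -0.021, 0.998, -1010.007], [0.0, 0.0, 0.0, 1.0]]}
```

View pics/scene0.png

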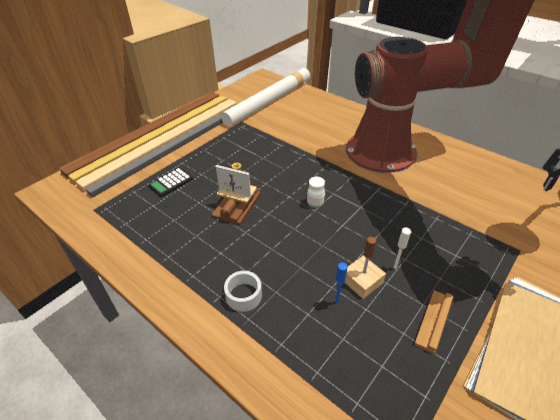

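View pics/top0.png

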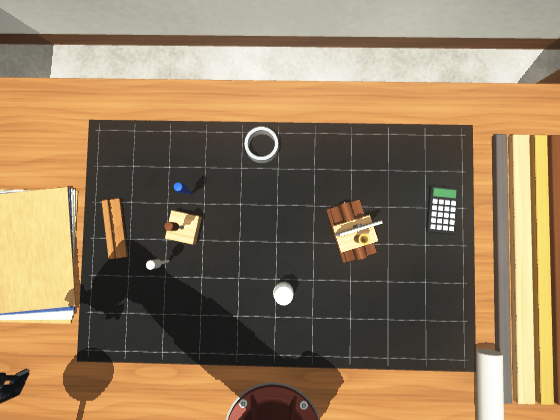

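The scene shows three handle-like things: brown (scene 370,247 / top 172,227), blue (342,270 / 178,187) and white (404,238 / 151,265). The brown (dark wooden) one stands in the block, so I choose that. The gauge is at scene (236,190) / top (355,235). Next is a close crop of both.

Run:
```python
import cv2,numpy as np
s=cv2.imread("pics/scene0.png");t=cv2.imread("pics/top0.png")
def c(i,x,y,w=80,h=60):return cv2.resize(i[y:y+h,x:x+w],(400,300),interpolation=cv2.INTER_CUBIC)
a=np.vstack([np.hstack([c(s,330,230),c(t,145,195)]),np.hstack([c(s,197,157),c(t,315,200,)])])
cv2.imwrite("pics/crop1.png",a)
```

```text
(no output)
```

View pics/crop1.png

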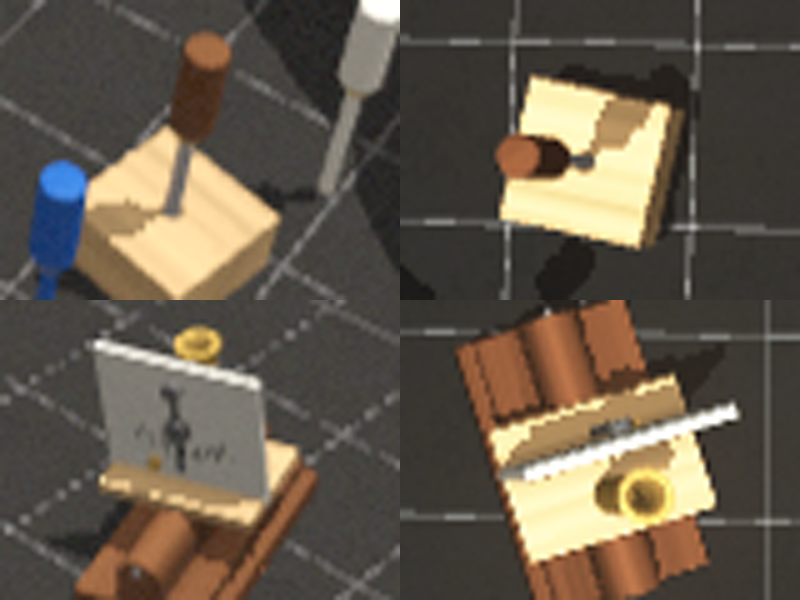

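The crop confirms it: the brown handle stands in the block (scene top 371.4,240; hole 364.4,272.4). The tube mouth is at scene (236.6,165.8) / top (364,238.6), and the brass marker tab is left of the pointer tip on the dial.

```bash
cat > h.py <<'E'
import json,numpy as np,cv2
from scipy.optimize import least_squares
C={n:json.load(open(n+".json")) for n in("scene","top")}
def ray(n,u,v):
    K=np.array(C[n]["K"]);T=np.array(C[n]["T"]);R=T[:3,:3]
    o=-R.T@T[:3,3];p=np.linalg.inv(K)@[u,v,1];return o,R.T@[p[0],-p[1],-p[2]]
def atz(n,u,v,z):
    o,d=ray(n,u,v);return o+d*(z-o[2])/d[2]
def proj(n,P):
    T=np.array(C[n]["T"]);p=T[:3,:3]@P+T[:3,3];q=np.array(C[n]["K"])@[p[0],-p[1],-p[2]];return q[:2]/q[2]
def tri(s,t):
    f=lambda P:np.r_[proj("scene",P)-s,proj("top",P)-t]
    r=least_squares(f,[500,0,50]);return r.x.round(1),r.fun.round(1)
E
python3 - <<'E'
from h import *
pts=dict(htop=[(371.4,239.9),(168,226),160],hole=[(364.4,272.4),(181.6,227.2),40],mouth=[(236.6,165.8),(363.9,238.5),140],
 dL=[(216,166),(382.5,222),144],dR=[(249.4,173.4),(335,234.5),144],
 blue=[(30/5+330+6.5,230+180/5),(178,187),130],white=[(405.5,232),(151,265),None])
for k,(s,t,z) in pts.items():
    print(k,*tri(s,t),*( [atz("scene",*s,z).round(1),atz("top",*t,z).round(1)] if z else []))
# holder top corners (top), scaled crop
for u,v in [(530,75),(672,103),(645,245),(500,218)]:print("hold",atz("top",145+(u-400)/5,195+v/5,40).round(1))
# foot corners / stud corners on bench
for u,v in [(458,350),(628,300),(540,600),(708,560)]:print("stud",atz("top",315+(u-400)/5,200+(v-300)/5,28).round(1))
for u,v in [(555,322),(640,550)]:print("crest",atz("top",315+(u-400)/5,200+(v-300)/5,50).round(1))
for u,v in [(490,430),(675,377),(715,505),(533,560)]:print("foot",atz("top",315+(u-400)/5,200+(v-300)/5,60).round(1))
E
```

```text
htop [534.  248.7 159.9] [ 0.5 -0.1  0.4 -0.3] [534.9 247.9 160. ] [533.3 249.6 160. ]
hole [533.5 248.9  38.3] [ 0.3 -0.   0.3 -0.2] [535.3 248.9  40. ] [533.1 249.1  40. ]
mouth [ 512.9 -206.   139.5] [-0. -0. -0.  0.] [ 513.3 -205.5  140. ] [ 512.9 -206.   140. ]
dL [ 552.4 -249.   141.4] [ 0.2  0.   0.1 -0.1] [ 554.8 -246.8  144. ] [ 552.1 -248.1  144. ]
dR [ 522.9 -139.3  150.9] [ 1.5  0.1  1.  -0.8] [ 519.1 -149.2  144. ] [ 521. -138.  144.]
blue [627.1 233.2 143.3] [ 0.4 -0.   0.3 -0.2] [618.1 227.8 130. ] [628.1 237.6 130. ]
white [441.9 291.7 139.3] [ 0.5 -0.1  0.4 -0.3]
hold [577.8 278.7  40. ]
hold [564.4 203.2  40. ]
hold [489.7 215.1  40. ]
hold [502.4 291.9  40. ]
stud [ 585.7 -131.5   28. ]
stud [ 613.8 -220.8   28. ]
stud [ 455.2 -175.7   28. ]
stud [ 477.7 -263.2   28. ]
crest [ 599.6 -178.8   50. ]
crest [ 483.  -223.1   50. ]
foot [ 542.9 -144.4   60. ]
foot [ 571.7 -238.3   60. ]
foot [ 506.9 -258.8   60. ]
foot [ 477.2 -166.8   60. ]
```

Heights agree with the given sizes: handle top 160, mouth 139.5. The rod is upright at (534, 249). The tube mouth is at (513, -206) and the gauge yaw is about 17.5°. The current jaw direction (66°) clears the blue and white handles, so I move over the rod.

```bash
cat > d.py <<'E'
import sys,numpy as np
from rig import robot
from scipy.spatial.transform import Rotation as R
s=robot.read_state();r=R.from_quat(s["ee_rot"]);m=r.as_matrix()
t=np.array([float(v) for v in sys.argv[1:4]])
print("t",round(s["clock"],2),"tcp",s["tool_pos"].round(1),"F",s["ft_force"].round(1),"gap",round(s["finger_gap"],1),"yaw",np.degrees(np.arctan2(m[1,0],m[0,0])).round(1),"z",m[:,2].round(3),"q6",s["q"][5].round(2))
print("tool delta mm",(m.T@(t-s["tool_pos"])).round(1))
E
python3 -m jog '[[[-1,-0.019,0.048,0,0],[-1,-0.019,0.048,0,0],[-1,-0.019,0.048,0,0],[-1,-0.019,0.048,0,0],[-1,-0.019,0.048,0,0],[-1,-0.019,0.048,0,0],[-1,-0.019,0.048,0,0],[-1,0,0,0,0]]]' 30; python3 d.py 534 249 113.5
```

```text
clock: 0.9
tool_pos: [491.1, 293.9, 226.4]
ee_rot: [0.836, 0.548, -0.003, 0.0]
ft_force: [0.0, 1.0, 0.7]
finger_gap: 85.5
t 0.9 tcp [491.1 293.9 226.4] F [0.  1.  0.7] gap 85.5 yaw 66.5 z [-0.005 -0.003 -1.   ] q6 0.72
tool delta mm [-23.5  57.6 112.8]
```

```bash
python3 -m jog '[[[-1,-0.012,0.03,0,0],[-1,-0.012,0.028,0,0],[-1,0,0,0,0],[-1,0,0,0,0]]]'; python3 d.py 534 249 113.5
python3 - <<'E'
from rig import robot
import cv2,json,numpy as np
d=robot.snapshot("wrist");cv2.imwrite("pics/w1.png",d["img"][:,:,::-1])
K,T=np.array(d["intrinsics"]),np.array(d["tool_from_camera"]);json.dump({"K":K.tolist(),"T":T.tolist()},open("wrist.json","w"))
print(K.round(1),T.round(3))
E
```

```text
clock: 1.3
tool_pos: [535.6, 246.2, 224.5]
ee_rot: [0.837, 0.547, -0.004, -0.001]
ft_force: [0.5, 0.1, 0.1]
finger_gap: 85.6
t 1.3 tcp [535.6 246.2 224.5] F [0.5 0.1 0.1] gap 85.6 yaw 66.3 z [-0.008 -0.003 -1.   ] q6 0.62
tool delta mm [  2.6  -1.9 111. ]
[[360.6   0.  282.6]
 [  0.  360.6 209.1]
 [  0.    0.    1. ]] [[ 1.00000e+00 -0.00000e+00 -1.00000e-03 -1.06400e+00]
 [-0.00000e+00 -9.46000e-01 -3.25000e-01 -8.34100e+01]
 [-0.00000e+00  3.25000e-01 -9.46000e-01 -1.41761e+02]
 [ 0.00000e+00  0.00000e+00  0.00000e+00  1.00000e+00]]
```

View pics/w1.png

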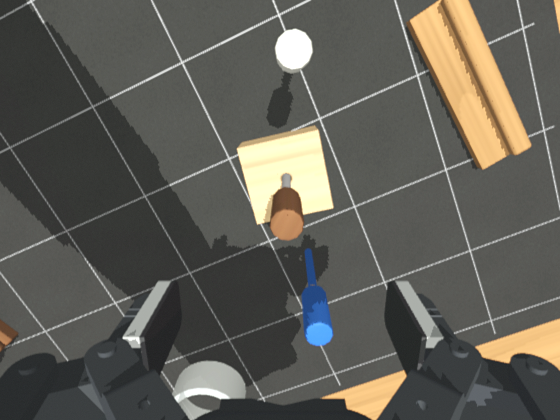

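The wrist view shows the brown handle top at (287,225); the prediction was (288.6,225.4), so they agree. I descend.

```bash
python3 -m jog '[[[-1,0.002,-0.002,0.035,0],[-1,0,0,0.035,0],[-1,0,0,0.03,0],[-1,0,0,0.008,0],[-1,0,0,0,0]]]'; python3 d.py 534 249 113.5
```

```text
clock: 1.85
tool_pos: [530.9, 253.6, 115.1]
ee_rot: [0.835, 0.55, -0.003, -0.001]
ft_force: [-0.2, 0.4, 0.5]
finger_gap: 85.4
t 1.85 tcp [530.9 253.6 115.1] F [-0.2  0.4  0.5] gap 85.4 yaw 66.7 z [-0.006 -0.002 -1.   ] q6 0.63
tool delta mm [-3.   4.7  1.5]
```

```bash
python3 -m jog '[[[-1,-0.003,0.005,0.001,0],[-1,0,0,0,0]]]' 30;python3 d.py 534 249 113.5; python3 -m jog '[[[1,0,0,0,0],[1,0,0,0,0],[1,0,0,0,0],[1,0,0,0,0],[1,0,0,0,0],[1,0,0,0,0]]]' 40; python3 d.py 534 249 113.5
```

```text
clock: 2.05
tool_pos: [535.0, 249.6, 116.7]
ee_rot: [0.835, 0.55, -0.002, -0.0]
ft_force: [-0.2, -1.5, -0.0]
finger_gap: 85.5
t 2.05 tcp [535.  249.6 116.7] F [-0.2 -1.5 -0. ] gap 85.5 yaw 66.8 z [-0.003 -0.002 -1.   ] q6 0.62
tool delta mm [-0.9 -0.7  3.2]
clock: 2.65
tool_pos: [537.4, 249.7, 120.9]
ee_rot: [0.835, 0.55, 0.001, 0.001]
ft_force: [-0.3, -1.0, -0.5]
finger_gap: 21.1
t 2.65 tcp [537.4 249.7 120.9] F [-0.3 -1.  -0.5] gap 21.1 yaw 66.7 z [ 0.002 -0.001 -1.   ] q6 0.62
tool delta mm [-2.  -2.9  7.4]
```

```bash
python3 -m jog '[[[1,0,0,-0.02,0],[1,0,0,-0.03,0],[1,0,0,-0.04,0],[1,0,0,-0.04,0],[1,0,0,-0.03,0],[1,0,0,-0.01,0],[1,0,0,0,0]]]' 60; python3 d.py 513 -206 275
```

```text
clock: 3.35
tool_pos: [535.4, 249.5, 292.9]
ee_rot: [0.835, 0.55, -0.002, -0.0]
ft_force: [0.0, 0.6, -1.8]
finger_gap: 20.3
t 3.35 tcp [535.4 249.5 292.9] F [ 0.   0.6 -1.8] gap 20.3 yaw 66.7 z [-0.004 -0.002 -1.   ] q6 0.62
tool delta mm [-427.2  159.6   18.8]
```

```bash
python3 -m jog '[[[1,0,0,0,8.2],[1,0,0,0,8.2],[1,0,0,0,8.2],[1,0,0,0,8.2],[1,0,0,0,8.2],[1,0,0,0,8.2],[1,0,0,0,0]]]'; python3 d.py 513 -206 275
```

```text
clock: 4.05
tool_pos: [532.0, 249.0, 276.9]
ee_rot: [0.991, 0.136, -0.011, 0.001]
ft_force: [-0.7, 0.7, -1.3]
finger_gap: 20.4
t 4.05 tcp [532.  249.  276.9] F [-0.7  0.7 -1.3] gap 20.4 yaw 15.6 z [-0.021 -0.005 -1.   ] q6 1.51
tool delta mm [-140.8  433.     4.8]
```

```bash
python3 -m jog '[[[1,-0.015,0.046,0,0],[1,-0.015,0.046,0,0],[1,-0.015,0.046,0,0],[1,-0.015,0.046,0,0],[1,-0.015,0.046,0,0],[1,-0.015,0.046,0,0],[1,-0.015,0.046,0,0],[1,0,0,0,-1]]]'; python3 d.py 513 -206 290
```

```text
clock: 4.85
tool_pos: [518.5, -99.6, 264.2]
ee_rot: [0.986, 0.167, -0.018, -0.001]
ft_force: [0.6, 1.3, -0.7]
finger_gap: 20.8
t 4.85 tcp [518.5 -99.6 264.2] F [ 0.6  1.3 -0.7] gap 20.8 yaw 19.2 z [-0.036 -0.003 -0.999] q6 0.81
tool delta mm [-41.1  98.5 -25.2]
```

```bash
python3 -m jog '[[[1,-0.01,0.02,-0.02,0],[1,-0.01,0.025,-0.01,0],[1,-0.01,0.025,0,0],[1,-0.01,0.025,0,0],[1,0,0,0,0],[1,0,0,0,0]]]'; python3 d.py 513 -206 290
python3 - <<'E'
from rig import robot
import cv2,numpy as np
L=[]
for n,(x,y) in(("scene",(190,90)),("top",(315,190))):
    i=robot.snapshot(n)["img"][:,:,::-1];cv2.imwrite(f"pics/{n}1.png",i);L.append(cv2.resize(i[y:y+110,x:x+80],(400,550),interpolation=cv2.INTER_CUBIC))
cv2.imwrite("pics/crop2.png",np.hstack(L))
E
```

```text
clock: 5.45
tool_pos: [511.4, -205.1, 287.0]
ee_rot: [0.984, 0.179, -0.022, -0.006]
ft_force: [-0.2, 0.5, -1.2]
finger_gap: 20.5
t 5.45 tcp [ 511.4 -205.1  287. ] F [-0.2  0.5 -1.2] gap 20.5 yaw 20.6 z [-0.045  0.003 -0.999] q6 0.61
tool delta mm [ 1.1  1.3 -3.1]
```

View pics/crop2.png

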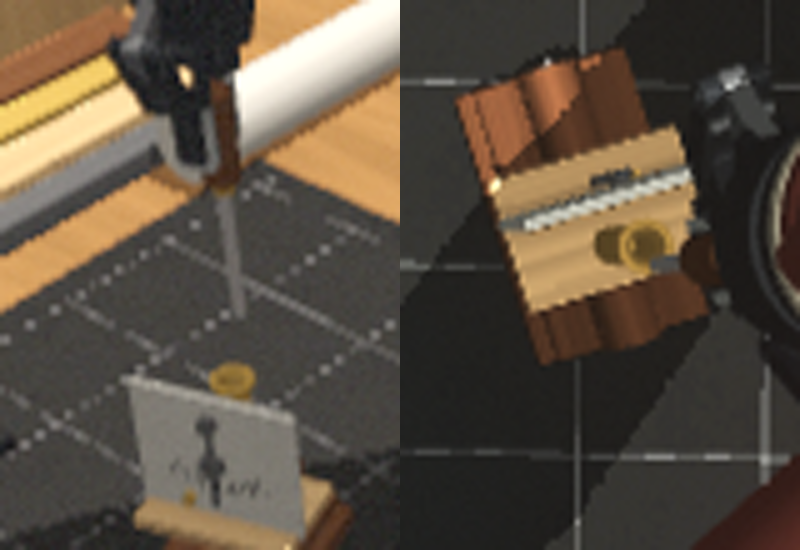

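```bash
python3 - <<'E'
from h import *
print(tri((237.6,153.0),(366,242.6)),tri((236.4,165.8),(364.2,239.2)))
E
python3 -m jog '[[[1,0,0,0,0],[1,0,0,0,0],[1,0,0,0,0],[1,0,0,0,0],[1,0,0,0,0],[1,0,0,0,0],[1,0,0,0,0],[1,0,0,0,0]]]'; python3 d.py 513 -206 290
```

```text
(array([ 504.7, -202.6,  181.2]), array([ 0.6,  0.1,  0.3, -0.3])) (array([ 511.5, -207.4,  138. ]), array([ 0.2,  0. ,  0.1, -0.1]))
clock: 6.35
tool_pos: [512.0, -201.6, 287.3]
ee_rot: [0.983, 0.182, -0.021, -0.006]
ft_force: [0.1, -0.3, -0.6]
finger_gap: 20.3
t 6.35 tcp [ 512.  -201.6  287.3] F [ 0.1 -0.3 -0.6] gap 20.3 yaw 21.0 z [-0.044  0.003 -0.999] q6 0.61
tool delta mm [-0.7  4.4 -2.7]
```

```bash
python3 -m jog '[[[1,0,0,0,-8.5],[1,0,0,0,-8.5],[1,0,0,0,-8.5],[1,0,0,0,-8.5],[1,0,0,0,0]]]' >/dev/null; python3 d.py 513 -206 290;  python3 -m jog '[[[1,0,0,0,5],[1,0,0,0,5],[1,0,0,0,5],[1,0,0,0,5],[1,0,0,0,5],[1,0,0,0,5],[1,0,0,0,5],[1,0,0,0,2]]]'>/dev/null; python3 d.py 513 -206 290
```

```text
t 6.85 tcp [ 512.  -201.9  287.3] F [-0.3 -0.5 -1.3] gap 20.6 yaw 55.7 z [-0.044  0.003 -0.999] q6 -0.0
tool delta mm [-2.8  3.  -2.7]
t 7.65 tcp [ 511.9 -202.3  287.3] F [-0.  0. -1.] gap 20.7 yaw 14.9 z [-0.044  0.003 -0.999] q6 0.71
tool delta mm [ 0.   3.8 -2.7]
```

```bash
python3 -m jog '[[[1,-0.05,0,0,0],[1,-0.05,0,0,0],[1,0,0,0,0]]]' >/dev/null; python3 d.py 513 -206 290;  python3 -m jog '[[[1,0.014,0,0,0],[1,0.014,0,0,0],[1,0.014,0,0,0],[1,0.014,0,0,0],[1,0.014,0,0,0],[1,0.014,0,0,0],[1,0.014,0,0,0]]]'>/dev/null; python3 d.py 513 -206 290
```

```text
t 7.95 tcp [ 412.7 -227.7  287.7] F [ 0.7  1.3 -1. ] gap 20.7 yaw 14.1 z [-0.05   0.007 -0.999] q6 0.56
tool delta mm [102.3   3.3  -7.1]
t 8.65 tcp [ 521.1 -200.3  282.1] F [ 0.1 -0.2 -0.5] gap 20.5 yaw 13.4 z [-0.046  0.006 -0.999] q6 0.75
tool delta mm [-9.6  3.5 -7.5]
```

```bash
python3 -m jog '[[[1,0,-0.05,0,0],[1,0,-0.05,0,0],[1,0,-0.05,0,0],[1,0,-0.05,0,0],[1,0,0,0,0]]]' >/dev/null; python3 d.py 513 -206 290;  python3 -m jog '[[[1,0,0.026,0,0],[1,0,0.026,0,0],[1,0,0.026,0,0],[1,0,0.026,0,0],[1,0,0.026,0,0],[1,0,0.026,0,0],[1,0,0.026,0,0],[1,0,0.02,0,0]]]'>/dev/null; python3 d.py 513 -206 290
```

```text
t 9.15 tcp [483.7   2.3 279.4] F [ 0.2 -1.6 -0.3] gap 20.6 yaw 13.3 z [-0.053  0.012 -0.999] q6 1.07
tool delta mm [-20.1 209.2 -14.7]
t 9.95 tcp [ 546.2 -189.   271.2] F [ 0.6 -0.2 -0.6] gap 20.3 yaw 13.9 z [-0.052  0.013 -0.999] q6 0.78
tool delta mm [-37.1   8.1 -17.3]
```

```bash
python3 -m jog '[[[1,-0.015,0,-0.003,0],[1,-0.015,0,-0.003,0],[1,-0.015,0.002,-0.003,0],[1,-0.015,0.002,-0.003,0],[1,-0.015,0.002,-0.003,0],[1,-0.015,0.002,0,0],[1,-0.015,0,0,0],[1,-0.015,0,0,0]]]' >/dev/null; python3 d.py 513 -206 290;  python3 -m jog '[[[1,0.05,0,0,0],[1,0.02,0,0,0],[1,0,0,0,0]]]'>/dev/null; python3 d.py 513 -206 290
```

```text
t 10.75 tcp [ 434.  -225.9  289.9] F [-0.4 -0.9 -0.6] gap 20.5 yaw 13.9 z [-0.053  0.013 -0.999] q6 0.6
tool delta mm [81.4 -0.4 -4. ]
t 11.05 tcp [ 500.  -208.6  287.9] F [ 0.3  0.7 -0.3] gap 20.5 yaw 13.6 z [-0.051  0.011 -0.999] q6 0.71
tool delta mm [13.2  0.4 -2.7]
```

```bash
python3 -m jog '[[[1,0.01,0,0.012,-2],[1,0.009,-0.003,0.012,-2],[1,0,0,0.008,0],[1,0,0,0,0]]]' >/dev/null; python3 d.py 519.3 -210.3 254
cat > snap.py <<'E'
from rig import robot
import cv2,numpy as np,sys
L=[]
for n,(x,y) in(("scene",(205,120)),("top",(330,200))):
    i=robot.snapshot(n)["img"][:,:,::-1];L.append(cv2.resize(i[y:y+70,x:x+50],(400,560),interpolation=cv2.INTER_CUBIC))
cv2.imwrite(sys.argv[1],np.hstack(L))
E
python3 snap.py pics/crop3.png
```

```text
t 11.45 tcp [ 516.3 -199.4  252.2] F [-0.6  0.2 -0.2] gap 20.8 yaw 18.0 z [-0.051  0.011 -0.999] q6 0.66
tool delta mm [-0.6 11.3 -2.1]
```

View pics/crop3.png

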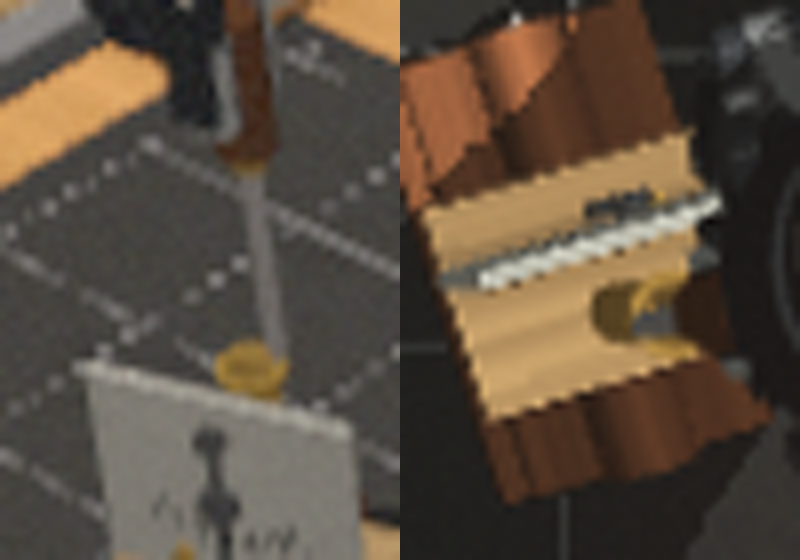

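The tip is at scene (239.4,164.8) and top (359.6,240.2), just left of and above the mouth at (236.5,165.2).

Run:
```python
from h import *
print(tri((239.4,164.8),(359.6,240.2)),tri((236.5,165.6),(364.1,238.9)))
```

```text
(array([ 509.4, -195.4,  146. ]), array([ 0.5,  0. ,  0.3, -0.3])) (array([ 512.1, -206.7,  139.4]), array([ 0.1,  0. ,  0.1, -0.1]))
```

```bash
python3 -m jog '[[[1,0,0.006,0,0],[1,0,0.004,0,0],[1,0,0,0,0],[1,0,0,0,0]]]' >/dev/null; python3 d.py 519.2 -210.5 246
```

```text
t 11.95 tcp [ 519.7 -211.3  254.9] F [-0.   0.7 -1. ] gap 20.9 yaw 17.8 z [-0.048  0.009 -0.999] q6 0.65
tool delta mm [ 0.1 -0.7  8.9]
```

```bash
python3 -m jog '[[[1,0,-0.001,0.006,0],[1,0,0,0.006,0],[1,0.0005,0,0.004,0],[1,0,0,0,0]]]' 40 >/dev/null; python3 d.py 519.2 -210.5 246
```

```text
t 12.35 tcp [ 519.  -209.9  237.4] F [ 1.2 -0.1 -0. ] gap 20.5 yaw 17.8 z [-0.048  0.009 -0.999] q6 0.65
tool delta mm [-0.4  0.4 -8.6]
```

```bash
python3 -m jog '[[[1,0,0,0.004,0],[1,0,0,0.004,0],[1,0,0,0.003,0]]]' >/dev/null; python3 d.py 519.2 -210.5 201
```

```text
t 12.65 tcp [ 518.5 -209.7  225.8] F [ 0.2  0.2 -0.8] gap 20.3 yaw 17.8 z [-0.048  0.009 -0.999] q6 0.65
tool delta mm [ 1.5  1.6 24.7]
```

```bash
python3 -m jog '[[[1,0.0005,0,0.004,0],[1,0,0,0.004,0],[1,0.0005,0,0.004,0],[1,0,0,0,0]]]' >/dev/null; python3 d.py 519.2 -210.5 201; python3 snap.py pics/crop4.png
```

```text
t 13.05 tcp [ 518.8 -209.1  212.1] F [ 0.8  0.4 -1.3] gap 20.1 yaw 17.8 z [-0.049  0.009 -0.999] q6 0.65
tool delta mm [ 0.5  1.7 11.1]
```

View pics/crop4.png

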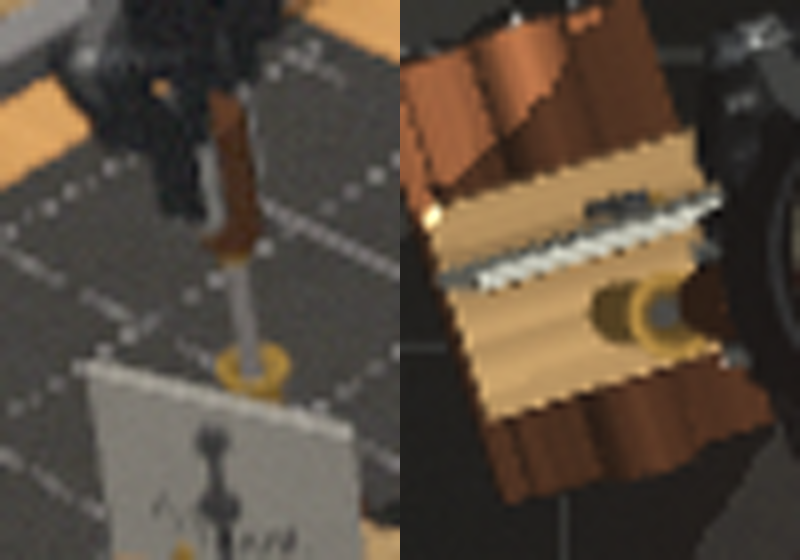

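The shaft is entering the tube centrally (scene 250,365; top 665,312 in the crop). I continue to the floor.

```bash
python3 -m jog '[[[1,0.0005,0,0.004,0],[1,0,0,0.004,0],[1,0,0,0.003,0],[1,0,0,0.002,0]]]' >/dev/null; python3 d.py 519.2 -210.5 201
```

```text
t 13.55 tcp [ 518.8 -209.7  200.3] F [-2.   0.  14.4] gap 20.4 yaw 17.8 z [-0.047  0.007 -0.999] q6 0.65
tool delta mm [ 0.1  0.9 -0.7]
```

Floor contact at 14 N, with the TCP at the expected height, so the rod is home. I rectify the scene camera's view of the dial plane to read the marker.

```bash
python3 -m jog '[[[1,0,0,0,0],[1,0,0,0,0],[1,0,0,0,0]]]' 30 >/dev/null; python3 d.py 518.5 -209.5 200
cat > rect.py <<'E'
from h import *
from rig import robot
import sys
a=np.radians(17.5);X=np.array([np.cos(a),np.sin(a),0]);Y=np.array([-X[1],X[0],0]);O=np.array([512.5,-206.3,50])+22*X
S=5;W,H=120,100   # y +60..-60 (viewed from face: +y to the right), z 100..0
im=robot.snapshot("scene")["img"][:,:,::-1].copy()
cs=[(-60,100),(60,100),(60,0),(-60,0)]
src=np.float32([proj("scene",O+6*X+y*Y+np.array([0,0,z])) for y,z in cs])
dst=np.float32([[0,0],[W*S,0],[W*S,H*S],[0,H*S]])
M=cv2.getPerspectiveTransform(src,dst);w=cv2.warpPerspective(im,M,(W*S,H*S),flags=cv2.INTER_CUBIC)
cv2.imwrite(sys.argv[1],w);cv2.imwrite(sys.argv[1]+".raw.png",im);print(src.round(1).tolist())
E
python3 rect.py pics/rect1.png
```

```text
t 13.85 tcp [ 518.8 -209.7  200.6] F [-0.2 -0.5  1.1] gap 20.6 yaw 17.8 z [-0.047  0.006 -0.999] q6 0.65
tool delta mm [-0.1 -0.3  0.6]
[[213.10000610351562, 163.60000610351562], [251.0, 173.3000030517578], [253.10000610351562, 199.89999389648438], [217.3000030517578, 190.0]]
```

View pics/rect1.png

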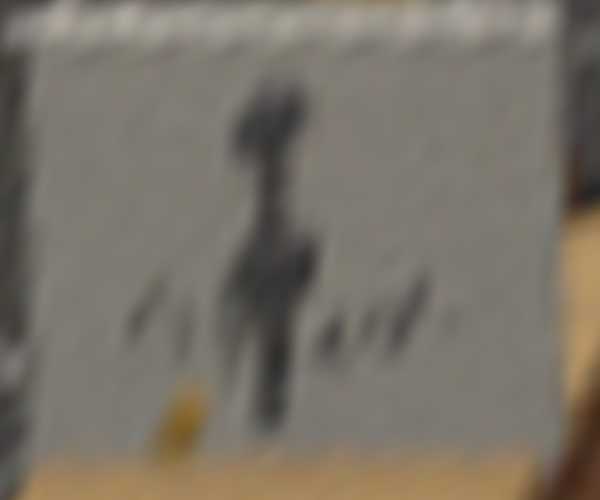

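The rectified dial shows the pivot at (270,115), the pointer tip at (270,425) and the tab centred at (182,422), so the marker is at about 0.28 rad. Its radius of 64 mm fits. I lean along the arc (169 mm radius), stopping short of the full angle.

```bash
python3 -m jog '[[[1,0,0.006,0,0],[1,0,0.006,0.0003,0],[1,0,0.006,0.0005,0],[1,0,0.006,0.0008,0],[1,0,0.006,0.001,0],[1,0,0.006,0.001,0],[1,0,0.003,0.001,0],[1,0,0,0,0]]]' >/dev/null; python3 d.py 533 -254 195
```

```text
t 14.7 tcp [ 530.6 -248.5  194.1] F [-2.4  4.6  4.4] gap 20.5 yaw 17.9 z [-0.049  0.012 -0.999] q6 0.61
tool delta mm [ 0.6  6.  -1.1]
```

```bash
python3 -m jog '[[[1,0,0,0,0],[1,0,0,0,0],[1,0,0,0,0],[1,0,0,0,0],[1,0,0,0,0],[1,0,0,0,0],[1,0,0,0,0]]]' >/dev/null; python3 d.py 533 -254 195;python3 rect.py pics/rect2.png
```

```text
t 15.4 tcp [ 530.5 -248.2  194.1] F [-2.9  3.7  3.6] gap 20.4 yaw 17.9 z [-0.049  0.012 -0.999] q6 0.61
tool delta mm [ 0.5  6.3 -1.1]
[[213.10000610351562, 163.60000610351562], [251.0, 173.3000030517578], [253.10000610351562, 199.89999389648438], [217.3000030517578, 190.0]]
```

View pics/rect2.png

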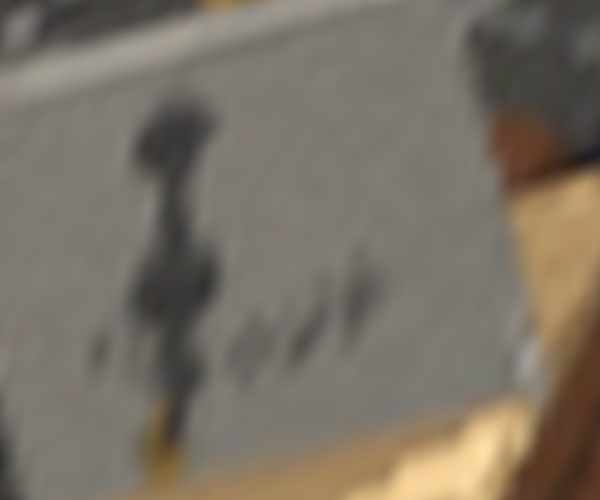

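The pointer tip is at (180,440) and the tab at about (161,465), still slightly to the left. Lean is about 0.235, so roughly 0.045 rad (7 mm) remain.

```bash
python3 -m jog '[[[1,0,0.003,0.0008,0],[1,0,0.003,0.0008,0],[1,0,0.001,0.0002,0],[1,0,0,0,0],[1,0,0,0,0],[1,0,0,0,0],[1,0,0,0,0],[1,0,0,0,0]]]' >/dev/null; python3 -m jog '[[[1,0,0,0,0],[1,0,0,0,0],[1,0,0,0,0],[1,0,0,0,0]]]' >/dev/null;python3 d.py 533 -254 195;python3 rect.py pics/rect3.png
```

```text
t 16.65 tcp [ 532.6 -254.9  192. ] F [-2.6  2.8  2.9] gap 20.5 yaw 17.9 z [-0.05   0.012 -0.999] q6 0.6
tool delta mm [ 0.5 -0.8 -3. ]
[[213.10000610351562, 163.60000610351562], [251.0, 173.3000030517578], [253.10000610351562, 199.89999389648438], [217.3000030517578, 190.0]]
```

View pics/rect3.png

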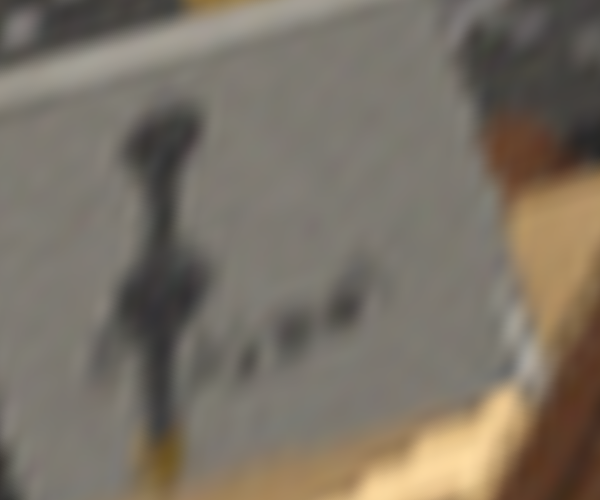

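The pointer tip (160,435) is centred on the tab (yellow from 133 to 183, centre about 158). A quick numeric check before handing in.

```bash
python3 rect.py pics/rect4.png >/dev/null
python3 - <<'E'
import cv2,numpy as np
w=cv2.imread("pics/rect4.png")[380:490,90:230];h=cv2.cvtColor(w,cv2.COLOR_BGR2HSV)
y=(h[...,1]>130)&(h[...,0]>15)&(h[...,0]<32);g=w.max(2)<95
for n,m in(("tab",y),("ptr",g&(np.arange(140)[None]>30)&(np.arange(140)[None]<110))):
    r,c=np.nonzero(m);print(n,len(r),np.median(c)+90,np.percentile(c,[5,95])+90,np.median(r)+380)
E
python3 d.py 533 -254 195
```

```text
tab 640 164.0 [154. 173.] 463.0
ptr 1894 160.0 [144. 174.] 407.0
t 16.75 tcp [ 532.7 -254.9  192. ] F [-2.9  3.3  2.7] gap 20.3 yaw 17.9 z [-0.049  0.012 -0.999] q6 0.6
tool delta mm [ 0.5 -0.8 -3. ]
```

The tab and pointer agree within 4 px (0.8 mm). The rod is still home: the grasp point is 169.5 mm from the rocking axis, against 169.3 mm when level. The arm is steady, so I hand in.

```bash
python3 -c "
from rig import robot
robot.job_done()"; python3 d.py 533 -254 195
```

```text
the job is handed in; nothing more can be done
the job is handed in; nothing more can be done
```

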